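# Show a picture under the lamp

## Task

The lamp is parked on the wooden picture block: lift it off by its handle and stand it upright, wholly on the round pad of the lamp dock, without tipping or dropping it. Then take the taller picture from the rack and slide it upright into the block's groove until it rests on the bottom, and last of all push the dock's switch lever all the way over to its other side to light the lamp. Leave the shorter picture, the mug and the book where they are.

Things in the scene. Friction and masses are not known exactly. Their poses are not given: they have to be found in the camera images.
- lamp: portable table lamp, loose, about 0.4 to 0.85 kg: dark round foot 90 mm across and 14 mm high, cream body 84 mm across, its domed top 108 mm above the underside, and a bare steel strap handle over the top. Origin: centre of the underside; z up, y along the handle bar. It starts standing on the block, covering the groove
- lamp_handle (a point): centre of the lamp's straight level handle bar, 150 mm above the lamp's underside. The bar is 12 mm wide (lamp x), 12 mm high and runs along the lamp's y, 76 mm clear between its two uprights; 36 mm of free space below the bar. Pinch it from above, closing along the lamp's x
- block: fixed pale wooden picture block, 110 mm (x) by 190 mm (y) by 45 mm high, with a groove in its top along y. Origin: centre of the underside
- block_hole0 (a point): centre of the groove's mouth, level with the block's top (45 mm up); axes as the block: x across the groove, y along it, z up. The groove is 13 mm wide, 155 mm long, closed at its ends, 28 mm deep, its upper edges bevelled by 5 mm
- pad_top (a point): centre of the top face of the dock's round pad, 130 mm across, 12 mm above the table (thin black rubber on aluminium); fixed. Axes as the dock: the switch stands 130 mm from here towards -x
- switch (a joint): the dock's steel toggle lever, rad: about 0 to 0.15 at the start, leaning to the dock's -y side; 1.0 when fully over to the dock's +y side. It stays where it is left
- switch_tip (a point): centre of the steel ball (26 mm across) at the tip of the switch lever. The lever is a 10 mm rod; the ball's centre is 70 mm from its pivot, which lies 130 mm from the pad's centre towards the dock's -x, 28 mm above the table. The ball swings along the dock's y from -34 to +34 mm, about 89 mm above the table at either end and 98 mm midway, over a grey housing 50 (x) by 70 (y) mm, 31 mm high
- rack: fixed white sheet-metal rack, base 130 mm (x) by 150 mm (y), 6 mm thick, with two slots along y at x = -35 and +35 mm, each 14 mm wide between walls 54 mm high. Origin: centre of the underside. Each slot holds one picture, either way round
- picture: the taller picture, loose, about 0.2 kg: a stiff wooden panel 10 mm thick (x), 130 mm wide (y), 150 mm high (z), paper face with a dark disc. Origin: centre of its lower edge. It starts upright in one rack slot, its lower edge 6 mm above the table
- picture_grip (a point): middle of the taller picture's upper edge, 150 mm above its origin: pinch the 10 mm thickness here from above, closing along the picture's x
- small_picture: the shorter picture, 10 mm by 100 mm by 95 mm high, loose in the other rack slot; origin: centre of its lower edge. Leave alone
- mug: white mug, 76 mm across, 85 mm high, handle at its +y, loose; origin: centre of the underside. Leave alone
- book: closed book lying flat, 120 by 180 by 26 mm, loose; origin: centre of the underside. Leave alone
Things that resemble listed ones, but are neither listed nor needed, are in the scene too. What is shaped like the picture but green or turquoise is not meant.

How it is judged (in metres and radians):
On the way, in this order (a step that is already met when the one before it is completed fails the run):
1. the lamp is lifted by its handle, well clear of the block (height (world z) of lamp above 0.07 m and contact force between the fingers and lamp above 1 N and distance between the grasp point and lamp_handle below 0.04 m and angle between lamp's own z axis and vertical below 0.35 rad), for 0.1 s.
2. the lamp stands upright, let go, with its foot wholly on the round pad (horizontal distance between lamp and pad_top below 0.021 m and height (world z) of lamp below 0.016 m and angle between lamp's own z axis and vertical below 0.06 rad and contact force between the fingers and lamp below 0.1 N and linear speed of lamp below 0.03 m/s), for 0.2 s.
3. the taller picture stands in the block's groove, on its bottom (z of picture in the frame of block_hole0 below -0.023 m and horizontal distance between picture and block_hole0 below 0.02 m and angle between picture's own z axis and vertical below 0.2 rad and contact force between the fingers and picture below 0.1 N), for 0.2 s.
4. the switch lever is pushed over to its other side (value of joint switch above 0.85 rad), for 0.1 s.
At the end, for the whole second after the job is handed in: Lamp at rest, upright, foot wholly on the pad (within 21 mm of its centre); taller picture at rest in the groove (within 20 mm of its middle), lower edge at least 23 mm below the block's top, tilt under 0.2 rad; lever past 0.85 rad; shorter picture, mug and book unmoved (horizontal distance between lamp and pad_top below 0.021 m and height (world z) of lamp below 0.016 m and angle between lamp's own z axis and vertical below 0.06 rad and linear speed of each of lamp, picture below 0.03 m/s and z of picture in the frame of block_hole0 below -0.023 m and horizontal distance between picture and block_hole0 below 0.02 m and angle between picture's own z axis and vertical below 0.2 rad and value of joint switch above 0.85 rad); the robot touches nothing.
It fails at once if the lamp is tipped by more than 0.35 rad (angle between lamp's own z axis and vertical above 0.35 rad).
It fails at once if the lamp is dropped (moving faster than 0.5 m/s while not held) (contact force between the fingers and lamp below 0.1 N and linear speed of lamp above 0.5 m/s).
It fails at once if the shorter picture is moved by more than 30 mm (distance of small_picture from where it was at the start of the episode above 0.03 m).
It fails at once if the mug is moved by more than 30 mm (distance of mug from where it was at the start of the episode above 0.03 m).
It fails at once if the book is moved by more than 30 mm (distance of book from where it was at the start of the episode above 0.03 m).
It also fails if it takes over 67 s, if anything falls off the work surface, if the arm or the gripper's body presses on something with over 40 N, if the wrist force passes 120 N, or if a joint passes its speed limit or range.

## Robot

A 6-joint arm with a two-finger parallel gripper is mounted at the origin on the work surface. World frame = base frame: x ahead of the robot, y to its left, z up, the work surface at z = 0. Lengths are in m, angles in degrees, forces in N, time in s.
With the tool pointing down it reaches from about 0.3 to 0.75 m from the base axis. Payload 8.5 kg.
Tool frame: the origin (TCP) lies on the centre line of the jaws, within the pads' length; the fingertips stand 14 mm ahead of it and the grasp point (between the pads) lies 5 mm behind it; z points along the fingers, x is the direction in which the jaws open and shut, and the axes are right-handed (so a half turn about z gives the same grasp; the last joint's range is limited). The gripper opens to 85 mm and grips with 20 to 120 N. Pads are 22 mm wide; open, the fingers measure 114 mm over their backs; the gripper's body (76 mm by 85 mm) begins 54 mm behind the grasp point. The pads swing forward as they close: fully open they stand 13 mm farther back than shut.
Start: joints at [-82.695, 21.807, 74.336, -0, 83.858, -12.336], TCP at [0.185, -0.518, 0.245] pointing down, gripper open.
Joint ranges: [-178.18, 178.18], [-50.72, 133.34], [12.68, 142.11], [-81.47, 261.47], [9.98, 163.14], [-165.26, 165.26]. Speed limits (degrees/s): [136.94, 136.94, 180, 180, 180, 180].

## Interface

Orientations are given as a 3x3 rotation matrix whose columns are the frame's x, y, z axes.
In Python, from rig import * gives the robot as it stands.
- The arm moves only by the shell command python3 -m crank 'ROWS' [FORCE]. ROWS is JSON, one flat list of numbers, 7 for each row, row after row: the turn, a rotation vector about the world's x, y, z in rad, then the shift along the world's x, y, z in m, then the opening in per cent of the stroke, from 0 (shut) to 100 (fully open). A call has 1 to 20 rows; each row shifts and turns the commanded pose from where the row before left it; what a row does not reach is not made up. A row lasts 1/10 s, in which the tool goes at most 50 mm and 8.59 degrees, less where a joint would pass 70% of its speed; a pose out of reach is approached as far as the arm can. A call is refused whole if a number of a shift passes 0.05 or a number of a turn 0.15, either way. A call with a gripper value outside its range is refused whole. The fingers move at their own pace and stop on an object; FORCE is the grip in N (left out, the last holds). Time passes only in rows, so rows that do not move let the fingers close. It gives the time, the measured TCP pose, the force and the opening at its end, in the units of the state.
- observe(): the state, without advancing time (a new reading comes with each control period).
- get_image(name): name is "scene" or "top"; returns a dict with "frame" (420x560x3 uint8, red, green, blue), "fov_y" (degrees; the focal length in pixels is half the picture's height over the tangent of half this angle, whatever the lens; pixels are square), "cx", "cy" (the principal point, pixels), "world_to_cam" (4x4, takes a point from world to camera coordinates). Camera axes: x right, y up, looking along -z (the intrinsics and any distortion apply to the point x, -y, -z); pixel columns grow to the right and rows downward; lengths in m; the calibration is good to about 2 mm. A picture is of the moment at which its call begins. There is no depth.
- close_job(): hands the job in, once; it reports no verdict.
The state is a dict: "time_s": time; "q": joint angles; "qvel": joint speeds; "joint_efforts": joint torques, N m; "position": TCP position; "tool_rot": TCP orientation; "ft_force": force on the tool from outside, world axes, zero at the start; "wrist_torque": the same for the moment, N m; "grip_width": finger opening in m.
Only numpy, scipy, OpenCV 4.12 (cv2) and the standard library are available. Lean on these libraries where they do the work, as an engineer would, in place of code of your own. Each camera call takes 0.05 s, during which the arm holds its last target. There are 200 camera calls.

## Working session

There is one attempt and no reset: what is moved stays moved. The work goes in short steps, Python scripts to look and compute and a shell command to move; the robot and the scene stay as the last step left them, time stands still between calls to the robot, and variables do not carry over. Pictures are saved under pics/ and viewed, about 8 in all and at most 12, crops included, and the job is handed in when it is done.

```bash
mkdir -p pics; ls
python3 - <<'E'
from rig import *
import cv2
for n in("scene","top"):
    g=get_image(n); cv2.imwrite(f"pics/{n}0.png",g["frame"][:,:,::-1])
    print(n,{k:(v.tolist() if hasattr(v,'tolist') else v) for k,v in g.items() if k!="frame"})
print(observe())
E
```

```text
pics
scene {'fov_y': 51.677359296684735, 'cx': 282.3921571576186, 'cy': 205.77526816577765, 'world_to_cam': [[-0.16079915037956716, 0.9867206832786, 0.022933085867852546, 0.00375214071931669], [-0.5361019004103911, -0.10682671579551509, 0.8373665894748314, 0.17064755226019948], [0.828696799567596, 0.12235336522775832, 0.5461604786176554, -1.6004375484286333], [0.0, 0.0, 0.0, 1.0]]}
top {'fov_y': 53.43659117686024, 'cx': 279.15101839417304, 'cy': 207.26782661292873, 'world_to_cam': [[0.016257994625792367, -0.9994664240703421, -0.028329221076319022, 0.08230272953130303], [0.9966162919125288, 0.013915508642961394, 0.08100818053585349, -0.5311597979391671], [-0.0805707409998783, -0.029550393825648443, 0.9963107597127915, -1.0240349876260868], [0.0, 0.0, 0.0, 1.0]]}
{'time_s': 0.1, 'q': array([-8.26947958e+01,  2.18376310e+01,  7.43784961e+01,  1.28798536e-03,
        8.38595095e+01, -1.23365211e+01]), 'qvel': array([ 0.01147786, -0.05139297, -0.16665016, -0.00267777, -0.00312052,
       -0.07621762]), 'joint_efforts': array([ 4.02445075e-03, -4.49224198e+01, -2.31654382e+01, -1.41367441e-04,
        3.64447093e-03, -1.74344353e-05]), 'position': array([ 0.18484038, -0.51775175,  0.24478009]), 'tool_rot': array([[ 3.36135155e-01, -9.41813748e-01, -1.45688585e-04],
       [-9.41812883e-01, -3.36135049e-01,  1.31223324e-03],
       [-1.28485035e-03, -3.03876338e-04, -9.99999128e-01]]), 'ft_force': array([-0.72084556,  0.45932897,  0.52920981]), 'wrist_torque': array([ 0.04981013, -0.04203334, -0.00656943]), 'grip_width': 0.08561924401689501}
```

View pics/scene0.png

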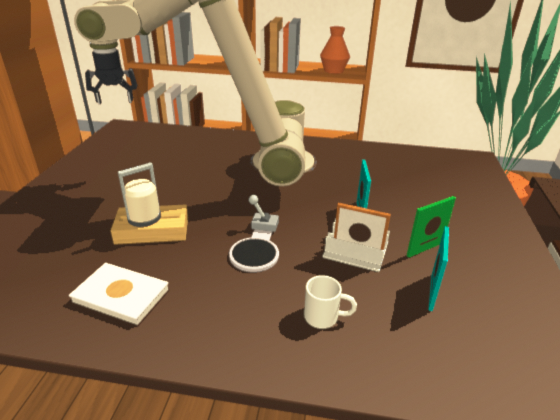

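View pics/top0.png

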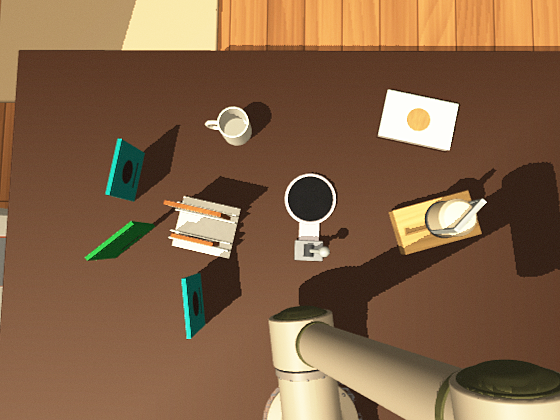

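Scene view: lamp on the block at about (142,195), dock pad (254,254), rack (357,240), with a picture in it, and the mug and book in front. Top view: lamp and block (440,220), pad (310,198), switch ball (324,252), rack (205,228).

Run:
```python
import cv2,numpy as np
t=cv2.imread("pics/top0.png");s=cv2.imread("pics/scene0.png")
def c(im,x,y,w,h,k): 
    o=cv2.resize(im[y:y+h,x:x+w],None,fx=k,fy=k,interpolation=cv2.INTER_CUBIC)
    for i in range(0,w,10): cv2.putText(o,str(x+i) if i%20==0 else "",(i*k,8),0,.3,(255,255,255));cv2.line(o,(i*k,10),(i*k,14),(255,255,255))
    for i in range(0,h,10): cv2.putText(o,str(y+i) if i%20==0 else "",(0,i*k+3),0,.3,(255,255,255));cv2.line(o,(20,i*k),(25,i*k),(255,255,255))
    return o
a=np.hstack([c(t,380,180,120,80,4),c(t,280,170,80,80+0,4)])
b=np.hstack([c(t,160,190,90,70,4),c(s,105,155,110,70,4)])
a=a[:, :800]; b=b[:, :800]
cv2.imwrite("pics/c1.png",np.vstack([a,b]))
```

```text
(no output)
```

View pics/c1.png

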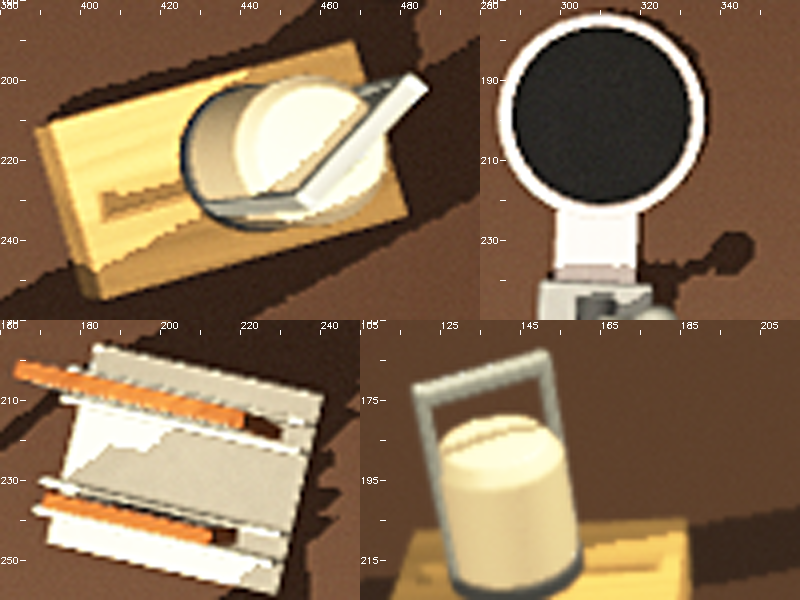

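The crops show these top-image pixels: handle bar from (461,231) to (484,200); pad centre (310.5,198), radius 26; taller picture's edge in the far slot from (164,203) to (221,215); shorter picture in the near slot; groove's left end at about (406,232).

```bash
cat > h.py <<'E'
import numpy as np,cv2
from rig import *
def cam(n):
    g=get_image(n); return g
def f(g): return 210/np.tan(np.radians(g["fov_y"]/2))
def proj(g,P):
    P=np.atleast_2d(P); c=P@g["world_to_cam"][:3,:3].T+g["world_to_cam"][:3,3]
    return np.c_[g["cx"]+f(g)*c[:,0]/-c[:,2], g["cy"]-f(g)*c[:,1]/-c[:,2]]
def unproj(g,u,v,z):
    R=g["world_to_cam"][:3,:3];t=g["world_to_cam"][:3,3];C=-R.T@t
    d=R.T@np.array([(u-g["cx"])/f(g),-(v-g["cy"])/f(g),-1.]); return C+d*(z-C[2])/d[2]
def local(x,y,yaw,pts):
    c,s=np.cos(yaw),np.sin(yaw); return np.array(pts)@np.array([[c,s,0],[-s,c,0],[0,0,1]])+[x,y,0]
def box(a,b,z0,z1): return [[i*a/2,j*b/2,z] for z in(z0,z1) for i,j in((-1,-1),(1,-1),(1,1),(-1,1))]
def drawbox(im,g,P,k,o,col=(255,0,255)):
    p=((proj(g,P)-o+0.5)*k*16).astype(int)
    for i,j in [(0,1),(1,2),(2,3),(3,0),(4,5),(5,6),(6,7),(7,4),(0,4),(1,5),(2,6),(3,7)]:
        cv2.line(im,tuple(map(int,p[i])),tuple(map(int,p[j])),col,1,cv2.LINE_AA,4)
E
python3 - <<'E'
from h import *
g=cam("top");s=cam("scene")
C=lambda G:-G["world_to_cam"][:3,:3].T@G["world_to_cam"][:3,3]
print("cams",C(g),C(s))
U=lambda u,v,z:unproj(g,u,v,z)[:2].round(4)
print("handle ends",U(456+.2,230.5,.201),U(484,200.5,.201),"ctr",U(470,215.7,.201))
print("foot ctr-ish pad",U(310.5,198,.012),"ball",U(324,252,.09), "housing",U(312,250,.031))
print("block corners",[U(*p,.045) for p in((393,210.5),(468.3,190.5),(481.8,233.8),(404.5,245.5))],"bottoms",U(405,254.5,0))
print("groove end",U(405.7,232,.045))
print("pic tall",U(163.7,202.5,.156),U(221,215,.156)); print("small",U(170.5,235,.101),U(213,245,.101))
print("rack base corners",[U(*p,.006) for p in((184,206),(240.5,219),(229,258.5))])
for p in((118.75,172),(151.25,163)): print("scene handle",unproj(s,*p,.201))
E
```

```text
cams [0.44551717 0.05938954 1.06561694] [1.41836529 0.21034632 0.73111513]
handle ends [ 0.4728 -0.2781] [ 0.5353 -0.3356] ctr [ 0.5036 -0.3066]
foot ctr-ish pad [0.5554 0.0116] ball [ 0.4218 -0.0174] housing [0.4247 0.0074]
block corners [array([ 0.524 , -0.1878]), array([ 0.5754, -0.3698]), array([ 0.4707, -0.3998]), array([ 0.4396, -0.2149])] bottoms [ 0.4168 -0.228 ]
groove end [ 0.4722 -0.218 ]
pic tall [0.5261 0.3415] [0.5003 0.2137]
small [0.4553 0.3397] [0.4338 0.2397]
rack base corners [array([0.5311, 0.3351]), array([0.4998, 0.1889]), array([0.3993, 0.2157])]
scene handle [ 0.54157622 -0.33429796  0.201     ]
scene handle [ 0.47987454 -0.27558411  0.201     ]
```

```bash
cat > ov.py <<'E'
from h import *
import json,sys
def overlay(out,M,crops):
    G={n:cam(n) for n in("top","scene")}
    tiles=[]
    for n,x,y,w,h,k in crops:
        g=G[n]; im=cv2.resize(g["frame"][y:y+h,x:x+w,::-1].copy(),None,fx=k,fy=k,interpolation=cv2.INTER_CUBIC)
        for m in M: drawbox(im,g,m,k,[x,y])
        tiles.append(im)
    return tiles
def rad(d): return np.radians(d)
E
cat > m1.py <<'E'
from ov import *
bx,by,bw=.4965,-.2938,rad(15.8); lx,ly,lw=.5045,-.3065,rad(47)
M=[local(bx,by,bw,box(.11,.19,0,.045)),local(bx,by,bw,box(.013,.155,.045,.045)),
 local(lx,ly,lw,box(.012,.088,.189,.201)),local(lx,ly,lw,[[.045*np.cos(a),.045*np.sin(a),.045] for a in np.arange(0,2*np.pi,np.pi/4)]),
 local(.513,.2776,rad(11.4),box(.01,.13,.006,.156)),
 local(.5554,.0116,rad(1.8),box(.13,.13,.012,.012)),local(.425,.0076,rad(1.8),box(.05,.07,0,.031))]
t=overlay("",M,[("top",380,180,120,80,4),("top",275,170,80,100,3),("top",155,190,90,80,3),("scene",100,155,100,95,4),("scene",320,195,80,80,4)])
c=np.zeros((700,800,3),np.uint8)
def put(i,x,y): 
    a=t[i][:700-y,:800-x]; c[y:y+a.shape[0],x:x+a.shape[1]]=a
put(0,0,0);put(1,490,0);put(2,490,300);put(3,0,320)
c=c[:600]
cv2.imwrite("pics/c2.png",c)
E
python3 m1.py
```

```text
(no output)
```

View pics/c2.png

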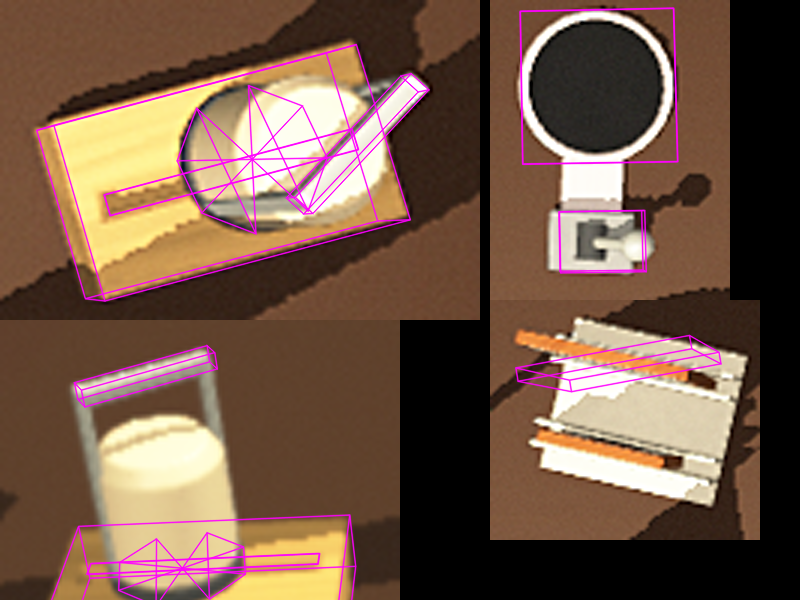

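The block and lamp fits match both views. The picture's yaw sign was wrong in the overlay; it should be −11.4°. Next, move over the lamp handle.

```bash
python3 -m crank '[0,0,-0.0912,0.0266,0.0176,0.001,100,0,0,-0.0912,0.0266,0.0176,0.001,100,0,0,-0.0912,0.0266,0.0176,0.001,100,0,0,-0.0912,0.0266,0.0176,0.001,100,0,0,-0.0912,0.0266,0.0176,0.001,100,0,0,-0.0912,0.0266,0.0176,0.001,100,0,0,-0.0912,0.0266,0.0176,0.001,100,0,0,-0.0912,0.0266,0.0176,0.001,100,0,0,-0.0912,0.0266,0.0176,0,100,0,0,-0.0912,0.0266,0.0176,0,100,0,0,-0.0912,0.0266,0.0176,0,100,0,0,-0.0912,0.0266,0.0176,0,100,0,0,0,0,0,0,100,0,0,0,0,0,0,100]' 50
```

```text
time_s: 1.7
position: [0.5042, -0.3065, 0.253]
tool_rot: [[-0.681, -0.732, -0.001], [-0.732, 0.681, 0.0], [0.0, 0.0, -1.0]]
ft_force: [-0.2, -0.2, -0.2]
grip_width: 0.0854
```

```bash
python3 -m crank '[0,0,0,0,0,-0.0126,100,0,0,0,0,0,-0.0126,100,0,0,0,0,0,-0.0126,100,0,0,0,0,0,-0.0126,100,0,0,0,0,0,-0.0126,100,0,0,0,0,0,0,60,0,0,0,0,0,0,30,0,0,0,0,0,0,20,0,0,0,0,0,0,0,0,0,0,0,0,0,0,0,0,0,0,0,0,0,0,0,0,0,0,0,0,0,0,0,0,0,0,0]' 60
```

```text
time_s: 3.0
position: [0.504, -0.3072, 0.1909]
tool_rot: [[-0.683, -0.73, 0.0], [-0.73, 0.683, -0.001], [0.001, -0.001, -1.0]]
ft_force: [-2.5, -1.2, 5.8]
grip_width: 0.0109
```

Run:
```python
from h import *
a=[]
for n,x,y,w,h in(("top",370,160,150,120),("scene",90,110,130,120)):
    g=cam(n); a.append(cv2.resize(g["frame"][y:y+h,x:x+w,::-1],(400,370)))
cv2.imwrite("pics/c3.png",np.hstack(a))
```

```text
(no output)
```

View pics/c3.png

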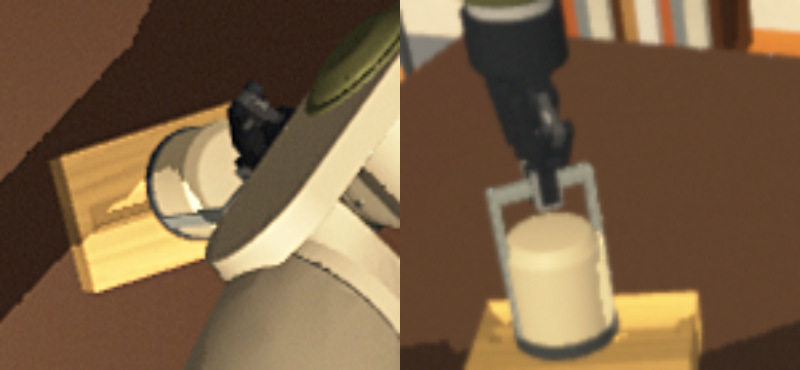

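Both views show the bar pinched and the lamp upright. Lift.

```bash
python3 -m crank '[0,0,0,0,0,0.008,0,0,0,0,0,0,0.015,0,0,0,0,0,0,0.02,0,0,0,0,0,0,0.02,0,0,0,0,0,0,0.012,0,0,0,0,0,0,0.005,0,0,0,0,0,0,0,0,0,0,0,0,0,0,0,0,0,0,0,0,0,0]'
```

```text
time_s: 4.0
position: [0.5039, -0.3066, 0.2693]
tool_rot: [[-0.683, -0.731, -0.001], [-0.731, 0.683, 0.001], [-0.0, 0.002, -1.0]]
ft_force: [0.1, 0.4, -5.9]
grip_width: 0.0112
```

```bash
python3 -m crank '[0,0,0,0.0032,0.008,0,0,0,0,0,0.0032,0.015,0,0,0,0,0,0.0032,0.022,0,0,0,0,0,0.0032,0.022,0,0,0,0,0,0.0032,0.022,0,0,0,0,0,0.0032,0.022,0,0,0,0,0,0.0032,0.022,0,0,0,0,0,0.0032,0.022,0,0,0,0,0,0.0032,0.022,0,0,0,0,0,0.0032,0.022,0,0,0,0,0,0.0032,0.022,0,0,0,0,0,0.0032,0.022,0,0,0,0,0,0.0032,0.022,0,0,0,0,0,0.0032,0.022,0,0,0,0,0,0.0032,0.016,0,0,0,0,0,0.0032,0.009,0,0,0,0,0,0,0.0065,0,0,0,0,0,0,0,0,0,0,0,0,0,0,0,0]'
```

```text
time_s: 5.9
position: [0.5551, 0.0114, 0.2703]
tool_rot: [[-0.683, -0.73, -0.0], [-0.73, 0.683, -0.0], [0.0, -0.0, -1.0]]
ft_force: [0.5, 0.1, -6.3]
grip_width: 0.0111
```

```bash
cat > m2.py <<'E'
from ov import *
p=observe()["position"];x,y=p[:2];z=p[2]+.005-.15
print(p,observe()["ft_force"])
M=[local(x,y,rad(47),[[.045*np.cos(a),.045*np.sin(a),z] for a in np.arange(0,2*np.pi,np.pi/4)]),
 local(.5554,.0116,0,box(.13,.13,.012,.012))]
t=overlay("",M,[("top",250,130,125,125,3),("scene",195,130,125,150,3)])
c=np.zeros((450,760,3),np.uint8)
c[:375,:375]=t[0];c[:450,380:755]=t[1]
cv2.imwrite("pics/c4.png",c)
E
python3 m2.py
```

```text
[0.55511476 0.01138077 0.27028   ] [ 0.45877706  0.09143252 -6.25186339]
```

View pics/c4.png

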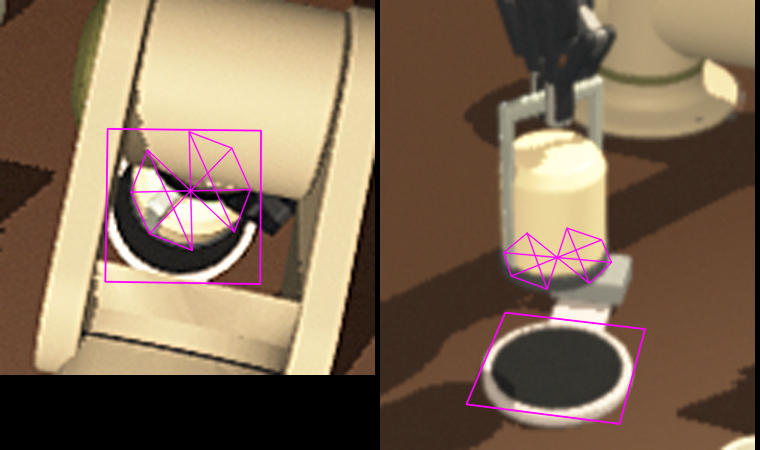

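The lamp is centred over the pad in both views and still upright. Lower it.

```bash
python3 -m crank '[0,0,0,0,0,-0.01,0,0,0,0,0,0,-0.02,0,0,0,0,0,0,-0.02,0,0,0,0,0,0,-0.02,0,0,0,0,0,0,-0.015,0,0,0,0,0,0,-0.01,0,0,0,0,0,0,-0.006,0,0,0,0,0,0,-0.004,0,0,0,0,0,0,-0.002,0,0,0,0,0,0,-0.001,0,0,0,0,0,0,0,0]'
```

```text
time_s: 7.1
position: [0.5554, 0.0117, 0.1626]
tool_rot: [[-0.683, -0.731, 0.001], [-0.731, 0.683, -0.0], [-0.0, -0.001, -1.0]]
ft_force: [0.3, -0.3, -6.6]
grip_width: 0.0106
```

```bash
python3 -m crank '[0,0,0,0,0,-0.001,0,0,0,0,0,0,-0.001,0,0,0,0,0,0,-0.001,0,0,0,0,0,0,0,0]'
```

```text
time_s: 7.5
position: [0.5552, 0.0117, 0.1592]
tool_rot: [[-0.683, -0.731, -0.0], [-0.731, 0.683, 0.0], [0.0, 0.0, -1.0]]
ft_force: [0.3, -0.1, -6.2]
grip_width: 0.0108
```

```bash
python3 -m crank '[0,0,0,0,0,-0.001,0,0,0,0,0,0,-0.0007,0,0,0,0,0,0,0,0]'
```

```text
time_s: 7.8
position: [0.5553, 0.0117, 0.1579]
tool_rot: [[-0.683, -0.731, 0.0], [-0.731, 0.683, -0.0], [-0.0, -0.0, -1.0]]
ft_force: [-1.4, -0.1, -3.0]
grip_width: 0.0105
```

```bash
python3 -m crank '[0,0,0,0,0,-0.0006,0,0,0,0,0,0,0,0,0,0,0,0,0,0,16,0,0,0,0,0,0,22,0,0,0,0,0,0,40,0,0,0,0,0,0,70,0,0,0,0,0,0,70,0,0,0,0,0,0.01,70,0,0,0,0,0,0.03,70,0,0,0,0,0,0.04,70,0,0,0,0,0,0.04,70,0,0,0,0,0,0.04,70]'
```

```text
time_s: 9.0
position: [0.5549, 0.0118, 0.3196]
tool_rot: [[-0.683, -0.731, 0.001], [-0.731, 0.683, -0.0], [-0.0, -0.001, -1.0]]
ft_force: [1.4, -1.1, 0.1]
grip_width: 0.0598
```

```bash
python3 -m crank '[0,0,0.1416,-0.0028,0.0177,0,60,0,0,0.1416,-0.0028,0.0177,0,60,0,0,0.1416,-0.0028,0.0177,0,60,0,0,0.1416,-0.0028,0.0177,0,60,0,0,0.1416,-0.0028,0.0177,0,60,0,0,0.1416,-0.0028,0.0177,0,60,0,0,0.1416,-0.0028,0.0177,0,60,0,0,0.1416,-0.0028,0.0177,0,60,0,0,0.1416,-0.0028,0.0177,-0.015,60,0,0,0.1416,-0.0028,0.0177,-0.015,60,0,0,0.1416,-0.0028,0.0177,-0.015,60,0,0,0.1416,-0.0028,0.0177,-0.015,60,0,0,0.1416,-0.0028,0.0177,-0.015,60,0,0,0.1416,-0.0028,0.0177,-0.015,60,0,0,0.1416,-0.0028,0.0177,-0.01,60,0,0,0,0,0,0,60,0,0,0,0,0,0,60]'
cat > m3.py <<'E'
from ov import *
M=[local(.5132,.2776,rad(-11.4),box(.01,.13,.006,.156)),
 local(.5554,.0116,0,[[.045*np.cos(a),.045*np.sin(a),.012] for a in np.arange(0,2*np.pi,np.pi/4)])]
t=overlay("",M,[("top",150,165,200,110,4),("scene",200,110,200,175,2),("scene",320,130,100,140,2)])
c=np.zeros((600,800,3),np.uint8)
t[2]=cv2.resize(t[2],None,fx=1.2,fy=1);t[0]=t[0][:,:800]
c[:440,:800]=t[0];
c=np.zeros((600,800,3),np.uint8);c[:330,:600]=cv2.resize(t[0],(600,330));c[250:600,400:800]=t[1];c[335:600,:380]=t[0][100:365,0:380]
cv2.imwrite("pics/c5.png",c)
E
python3 m3.py
```

```text
time_s: 10.7
position: [0.5134, 0.2772, 0.2177]
tool_rot: [[0.98, -0.199, 0.001], [-0.199, -0.98, -0.0], [0.001, -0.0, -1.0]]
ft_force: [0.2, -0.8, 0.4]
grip_width: 0.0513
```

View pics/c5.png

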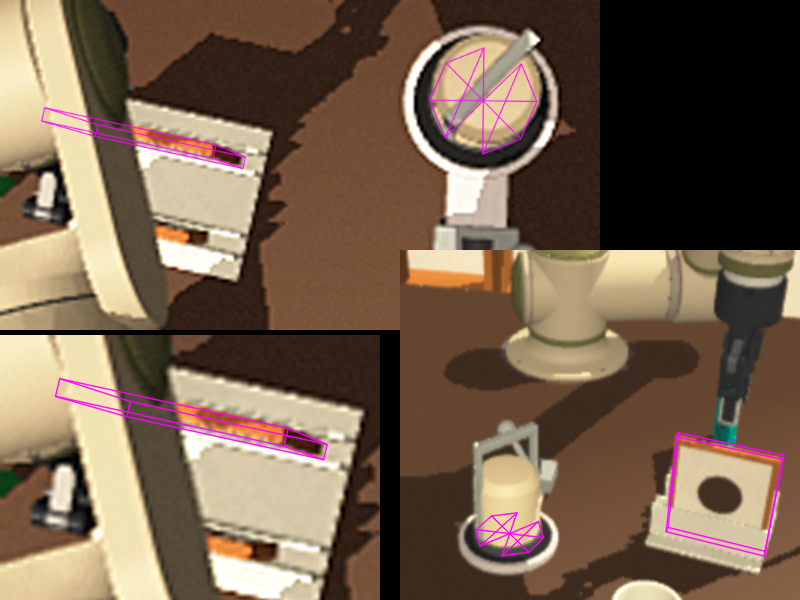

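The lamp stands centred on the pad and the fitted taller picture matches its edge in both views. Grasp it.

```bash
python3 -m crank '[0,0,0,0,0,-0.0146,60,0,0,0,0,0,-0.0146,60,0,0,0,0,0,-0.0146,60,0,0,0,0,0,-0.0146,60,0,0,0,0,0,-0.0146,60,0,0,0,0,0,0,60,0,0,0,0,0,0,25,0,0,0,0,0,0,15,0,0,0,0,0,0,0,0,0,0,0,0,0,0,0,0,0,0,0,0,0,0,0,0,0,0,0,0]' 50
```

```text
time_s: 12.0
position: [0.5138, 0.2773, 0.1451]
tool_rot: [[0.98, -0.197, 0.002], [-0.197, -0.98, 0.0], [0.002, -0.001, -1.0]]
ft_force: [0.7, -1.2, 6.6]
grip_width: 0.0089
```

```bash
python3 -m crank '[0,0,0,0,0,0.01,0,0,0,0,0,0,0.02,0,0,0,0,0,0,0.025,0,0,0,0,0,0,0.025,0,0,0,0,0,0,0.025,0,0,0,0,0,0,0.025,0,0,0,0,0,0,0.025,0,0,0,0,0,0,0.025,0,0,0,0,0,0,0.025,0,0,0,0,0,0,0.02,0,0,0,0,0,0,0.01,0,0,0,0,0,0,0,0,0,0,0,0,0,0,0]'
```

```text
time_s: 13.3
position: [0.513, 0.2772, 0.3779]
tool_rot: [[0.98, -0.197, -0.002], [-0.197, -0.98, -0.001], [-0.002, 0.001, -1.0]]
ft_force: [-1.0, -0.0, -2.8]
grip_width: 0.009
```

```bash
python3 -m crank '[0,0,0.0237,-0.0008,-0.01,0,0,0,0,0.0237,-0.0008,-0.02,0,0,0,0,0.0237,-0.0008,-0.032,0,0,0,0,0.0237,-0.0008,-0.032,0,0,0,0,0.0237,-0.0008,-0.032,0,0,0,0,0.0237,-0.0008,-0.032,0,0,0,0,0.0237,-0.0008,-0.032,0,0,0,0,0.0237,-0.0008,-0.032,0,0,0,0,0.0237,-0.0008,-0.032,0,0,0,0,0.0237,-0.0008,-0.02,0,0,0,0,0.0237,-0.0008,-0.008,0,0,0,0,0,0,0,0,0]'
cat > m4.py <<'E'
from ov import *
bx,by,bw=.4965,-.2938,rad(15.8)
M=[local(bx,by,bw,box(.11,.19,.045,.045)),local(bx,by,bw,box(.013,.155,.045,.045))]
t=overlay("",M,[("top",375,180,130,80,6),("scene",95,195,110,55,7)])
c=np.zeros((600,780,3),np.uint8);c[:480]=t[0]
cv2.imwrite("pics/c6.png",c[:480])
g=cam("top");cv2.imwrite("pics/top_b.png",g["frame"][:,:,::-1]);cv2.imwrite("pics/sc_b.png",cam("scene")["frame"][:,:,::-1])
E
python3 m4.py
```

```text
time_s: 14.5
position: [0.5042, -0.0057, 0.3778]
tool_rot: [[0.998, 0.061, -0.002], [0.061, -0.998, 0.001], [-0.002, -0.001, -1.0]]
ft_force: [-0.0, 0.2, -2.6]
grip_width: 0.0092
```

View pics/c6.png

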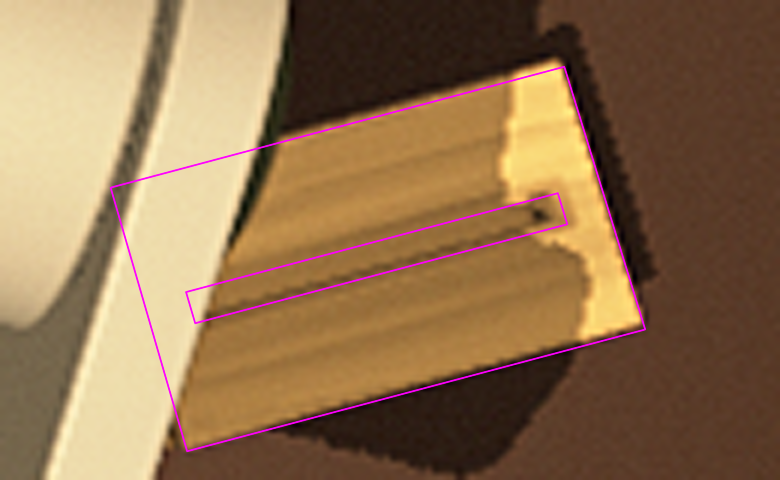

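```bash
python3 -m crank '[0,0,0.0195,-0.0006,-0.01,0,0,0,0,0.0195,-0.0006,-0.02,0,0,0,0,0.0195,-0.0006,-0.032,0,0,0,0,0.0195,-0.0006,-0.032,0,0,0,0,0.0195,-0.0006,-0.032,0,0,0,0,0.0195,-0.0006,-0.032,0,0,0,0,0.0195,-0.0006,-0.032,0,0,0,0,0.0195,-0.0006,-0.032,0,0,0,0,0.0195,-0.0006,-0.032,0,0,0,0,0.0195,-0.0006,-0.022,0,0,0,0,0.0195,-0.0007,-0.0113,0,0,0,0,0,0,0,-0.02,0,0,0,0,0,0,-0.04,0,0,0,0,0,0,-0.04,0,0,0,0,0,0,-0.04,0,0,0,0,0,0,-0.03,0,0,0,0,0,0,-0.01,0,0,0,0,0,0,0,0]'
cat > m5.py <<'E'
from ov import *
p=observe();x,y,z=p["position"];w=np.arctan2(p["tool_rot"][1,0],p["tool_rot"][0,0]);b=z-.1391
print(x,y,z,np.degrees(w),p["ft_force"])
bx,by,bw=.4975,-.293,rad(15.8)
M=[local(bx,by,bw,box(.013,.155,.045,.045)),local(x,y,w,box(.01,.13,b,b+.15))]
t=overlay("",M,[("scene",90,130,130,110,6)])
cv2.imwrite("pics/c7.png",t[0][:600])
E
python3 m5.py
```

```text
time_s: 16.5
position: [0.4979, -0.2915, 0.1983]
tool_rot: [[0.962, 0.274, -0.002], [0.274, -0.962, 0.001], [-0.001, -0.002, -1.0]]
ft_force: [-0.5, -0.7, -1.5]
grip_width: 0.009
0.4978744916992175 -0.29153577710922546 0.19832509123374964 15.889518434860436 [-0.5176389  -0.71007573 -1.46738032]
```

View pics/c7.png

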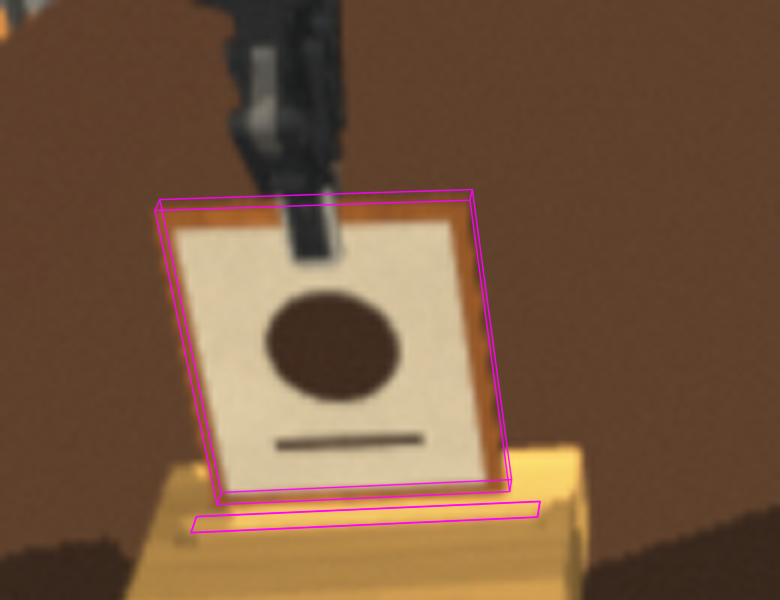

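The picture hangs as modelled, above the groove. Insert it, checking the force.

```bash
python3 -m crank '[0,0,0,0,-0.0005,-0.006,0,0,0,0,0,0,-0.005,0,0,0,0,0,0,-0.004,0,0,0,0,0,0,-0.004,0,0,0,0,0,0,-0.003,0,0,0,0,0,0,0,0]'
```

```text
time_s: 17.2
position: [0.4976, -0.2925, 0.1765]
tool_rot: [[0.962, 0.273, -0.001], [0.273, -0.962, 0.001], [-0.0, -0.001, -1.0]]
ft_force: [1.0, 0.0, -2.1]
grip_width: 0.0097
```

```bash
python3 -m crank '[0,0,0,0,0,-0.003,0,0,0,0,0,0,-0.004,0,0,0,0,0,0,-0.004,0,0,0,0,0,0,-0.003,0,0,0,0,0,0,-0.002,0,0,0,0,0,0,-0.001,0,0,0,0,0,0,0,0]'
```

```text
time_s: 17.9
position: [0.4978, -0.2926, 0.1599]
tool_rot: [[0.962, 0.273, -0.0], [0.273, -0.962, 0.0], [-0.0, -0.0, -1.0]]
ft_force: [0.2, 0.1, -1.9]
grip_width: 0.0091
```

```bash
python3 -m crank '[0,0,0,0,0,-0.001,0,0,0,0,0,0,-0.001,0,0,0,0,0,0,-0.001,0,0,0,0,0,0,-0.0005,0,0,0,0,0,0,0,0]'
```

```text
time_s: 18.4
position: [0.4978, -0.2925, 0.1564]
tool_rot: [[0.962, 0.273, -0.0], [0.273, -0.962, 0.0], [-0.0, -0.0, -1.0]]
ft_force: [-0.6, 0.0, -1.8]
grip_width: 0.0088
```

```bash
python3 -m crank '[0,0,0,0,0,-0.0008,0,0,0,0,0,0,-0.0007,0,0,0,0,0,0,0,0]'
```

```text
time_s: 18.7
position: [0.498, -0.2927, 0.1561]
tool_rot: [[0.962, 0.273, 0.001], [0.273, -0.962, -0.001], [0.001, 0.001, -1.0]]
ft_force: [-1.7, 1.7, 6.9]
grip_width: 0.009
```

Bottom contact at 7 N. Release and retreat.

```bash
python3 -m crank '[0,0,0,0,0,0,13,0,0,0,0,0,0,20,0,0,0,0,0,0,45,0,0,0,0,0,0,45,0,0,0,0,0,0,45,0,0,0,0,0,0.015,45,0,0,0,0,0,0.03,45,0,0,0,0,0,0.04,45,0,0,0,0,0,0.04,45,0,0,0,0.0,0.04,0.02,45,0,0,0,0.0,0.04,0,45,0,0,0,0.0,0.04,0,45,0,0,0,0,0.04,0,0,0,0,0,0,0.04,0,0,0,0,0,0,0,0,0]'
cat > m6.py <<'E'
from ov import *
p=observe();print(p["position"],p["ft_force"],p["grip_width"])
M=[local(.4975,-.2925,rad(15.8),box(.01,.13,.017,.167))]
t=overlay("",M,[("top",375,170,130,90,3),("scene",90,130,130,130,3)])
u=overlay("",[],[("top",280,160,90,110,5),("scene",200,170,100,110,3)])
c=np.zeros((600,800,3),np.uint8)
for i,x,y in((t[0],0,0),(t[1],400,0)): c[y:y+i.shape[0],x:x+i.shape[1]]=i
c=np.zeros((600,800,3),np.uint8)
c[:270,:390]=t[0];c[:390,400:790]=t[1];c[275:600,0:300]=u[1][:325];cc=cv2.resize(u[0],None,fx=.6,fy=.6)[100:];c[392:392+208,400:400+cc.shape[1]]=cc[:208]
cv2.imwrite("pics/c8.png",c)
E
python3 m6.py
```

```text
time_s: 20.2
position: [0.4974, -0.0888, 0.3005]
tool_rot: [[0.961, 0.278, 0.001], [0.278, -0.961, 0.001], [0.001, -0.001, -1.0]]
ft_force: [-0.3, -1.7, 0.1]
grip_width: 0.0
[ 0.49736462 -0.08878819  0.30054907] [-0.27929771 -1.65067508  0.08469456] 1.757597625371187e-05
```

View pics/c8.png

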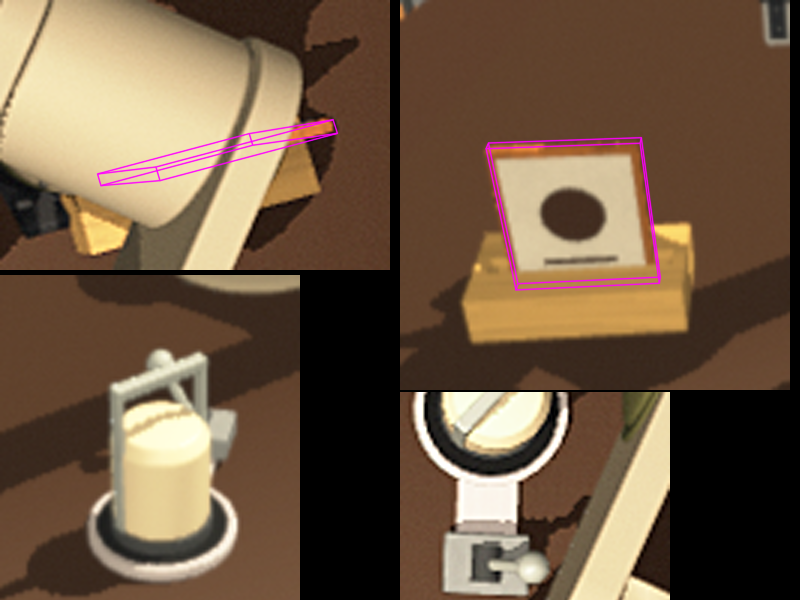

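The picture stands in the groove on its model outline; the lamp is upright on the pad. The lever ball is at about (324.7,251.7) in the top image. Now the switch.

```bash
python3 -m crank '[0,0,-0.075,-0.0187,0.0055,0,0,0,0,-0.075,-0.0187,0.0055,0,0,0,0,-0.075,-0.0187,0.0055,0,0,0,0,-0.075,-0.0187,0.0055,0,0,0,0,0,0,0,-0.03,0,0,0,0,0,0,-0.04,0,0,0,0,0,0,-0.04,0,0,0,0,0,0,-0.04,0,0,0,0,0,0,-0.04,0,0,0,0,0,0,-0.02,0,0,0,0,0,0,0,0]'
```

```text
time_s: 21.5
position: [0.4219, -0.0712, 0.0879]
tool_rot: [[1.0, -0.025, -0.005], [-0.025, -1.0, 0.002], [-0.005, -0.002, -1.0]]
ft_force: [0.1, 0.2, 1.0]
grip_width: -0.0001
```

```bash
python3 -m crank '[0,0,0,0,0.01,0,0,0,0,0,0,0.01,0,0,0,0,0,0,0.01,0,0,0,0,0,0,0.01,0,0,0,0,0,0,0.01,0,0,0,0,0,0,0.01,0,0,0,0,0,0,0.01,0,0,0,0,0,0,0,0,0]'
```

```text
time_s: 22.3
position: [0.4226, 0.0007, 0.09]
tool_rot: [[1.0, -0.022, -0.001], [-0.022, -1.0, 0.001], [-0.001, -0.0, -1.0]]
ft_force: [0.2, 0.3, -0.3]
grip_width: -0.0002
```

```bash
python3 -m crank '[0,0,0,0,0.008,0,0,0,0,0,0,0.006,0,0,0,0,0,0,0.004,0,0,0,0,0,0,0.003,0,0,0,0,0,0,0.002,0,0,0,0,0,0,0,0,0]'
python3 - <<'E'
from ov import *
u=overlay("",[],[("top",280,170,100,110,4),("scene",210,160,100,100,4)])
c=np.zeros((440,800,3),np.uint8);c[:,:400]=u[0];c[:400,400:]=u[1];cv2.imwrite("pics/c9.png",c)
E
```

```text
time_s: 22.9
position: [0.4229, 0.0226, 0.09]
tool_rot: [[1.0, -0.023, -0.0], [-0.023, -1.0, 0.0], [-0.0, -0.0, -1.0]]
ft_force: [0.1, -0.6, -0.0]
grip_width: -0.0001
```

View pics/c9.png

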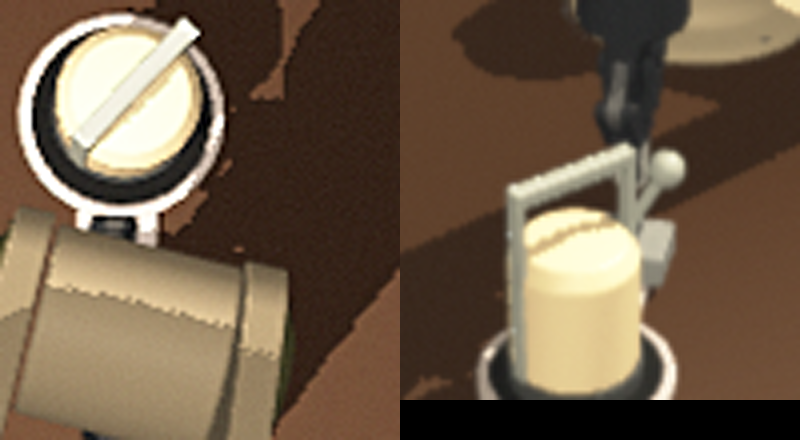

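The lever has swung to the +y side (ball at the scene crop's (667,167)), and the finger is against it. Push on until it stops.

```bash
python3 -m crank '[0,0,0,0,0.0015,0,0,0,0,0,0,0.0015,0,0,0,0,0,0,0.001,0,0,0,0,0,0,0,0,0]'
```

```text
time_s: 23.4
position: [0.4231, 0.0249, 0.09]
tool_rot: [[1.0, -0.022, -0.0], [-0.022, -1.0, -0.004], [0.0, 0.004, -1.0]]
ft_force: [-1.2, -13.6, -1.6]
grip_width: -0.0001
```

Hard stop felt (14 N). Back off and raise the arm.

```bash
python3 -m crank '[0,0,0,0,-0.01,0,0,0,0,0,0,-0.02,0,0,0,0,0,0,-0.02,0,0,0,0,0,0,-0.01,0,0,0,0,0,0,0,0.03,0,0,0,0,0,0,0.04,0,0,0,0,0,0,0.04,0,0,0,0,0,0,0.04,0,0,0,0,-0.01,0.02,0.04,0,0,0,0,-0.01,0.04,0.02,0,0,0,0,-0.01,0.04,0,0,0,0,0,-0.01,0.04,0,0,0,0,0,-0.01,0.04,0,0,0,0,0,-0.01,0.04,0,0,0,0,0,0,0.03,0,0,0,0,0,0,0,0,0,0,0,0,0,0,0,0]'
python3 - <<'E'
from ov import *
p=observe();print(p["position"],p["ft_force"])
t,s=cam("top"),cam("scene")
c=np.zeros((600,800,3),np.uint8)
c[:300,:400]=cv2.resize(t["frame"],(400,300))[:,:,::-1];c[:300,400:]=cv2.resize(s["frame"],(400,300))[:,:,::-1]
c[300:,:250]=cv2.resize(t["frame"][165:275,270:370-8,::-1],(250,300))
c[300:,260:530]=cv2.resize(t["frame"][170:270,380:470,::-1],(270,300))
c[300:,540:800]=cv2.resize(s["frame"][170:285,205:305,::-1],(260,300))
cv2.imwrite("pics/c10.png",c)
E
```

```text
time_s: 25.1
position: [0.3626, 0.2167, 0.2998]
tool_rot: [[1.0, -0.022, -0.001], [-0.022, -1.0, -0.0], [-0.001, 0.0, -1.0]]
ft_force: [-1.0, -0.7, 0.3]
grip_width: 0.0003
[0.36263327 0.21670009 0.29982175] [-1.03305494 -0.71505938  0.30873612]
```

View pics/c10.png

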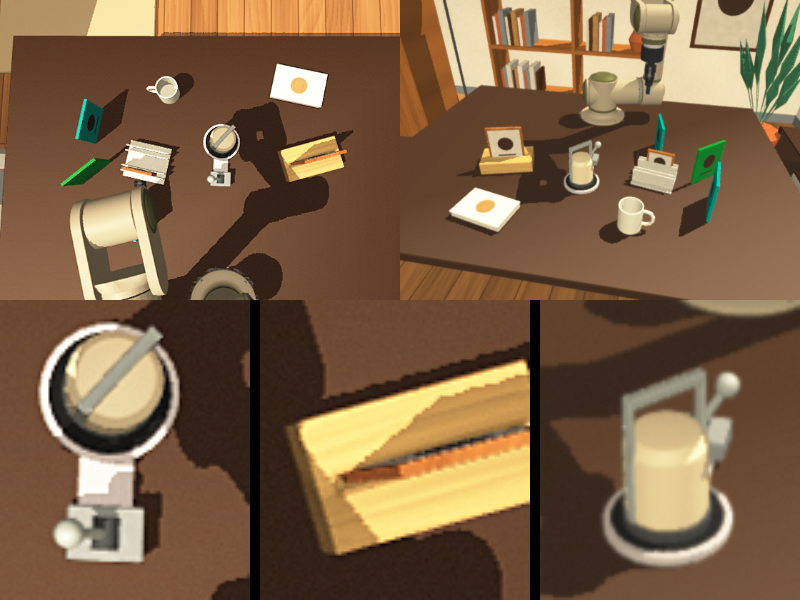

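```bash
python3 -c "
from rig import *
print(close_job())"
```

```text
the job is handed in; nothing more can be done
None
```

The whole job is done and handed in at about 25 s of the 67 s allowed; no verdict was reported.

1. **Lamp:** I lifted it by its handle, lowered it onto the pad until the foot touched, and let go. In the last pictures it stands upright with its foot wholly inside the pad's rim.
2. **Taller picture:** I took it from the rack and slid it into the groove. It met no resistance until about 7 N at the bottom, at the depth I expected. After I let go it matched the outline I expected, standing centred in the groove.
3. **Switch:** I pushed the lever over last, until it hit its stop at about 14 N. The last pictures show the ball on the dock's +y side.

The shorter picture, mug and book look unmoved in the last pictures. The arm is clear of everything, with wrist force at sensor noise.

I judged these final positions by eye and did not measure them again. None of the checks failed or disagreed, except that an early overlay drew the taller picture with its rotation the wrong way round; I corrected that before the grasp.

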